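# Let an instrument cassette slide home on the drying stand and clamp it

## Task

Lay the flat steel instrument cassette on the sloping drying plate, lengthwise along the low ledge, and let it go a little uphill so that it slides down flush against that ledge. Then push the black clamp block along its rail so that its sprung pad shoves the cassette fully home against the end ledge, and leave it holding there with the pad about half pressed in, never squashed to its stop. Do not disturb the roll, the cream pot or the oil bottle standing around.

Things in the scene. Friction and masses are not known exactly. Their poses are not given: they have to be found in the camera images.
- cassette: flat closed stainless box with rows of dark dots on its lid, 56 (x) x 120 (y) x 22 (z) mm, about 0.3 kg, with a black rubber grip strip, 50 mm long, in the middle of each long side (58 mm across the strips, 12 to 20 mm above the underside), lying on the counter; origin at the centre of its underside, z up out of the lid; the same either way round
- plate: bright sloping plate of the fixed drying stand, 108 (x) x 250 (y) mm; origin on its top face, z the upward normal; it reaches from x = -68 to +40, y = -145 to +105 mm. It slopes 17 degrees down towards its own -x (robot's side) and 10 down towards its +y. Smooth: the cassette slides by itself (friction 0.1 to 0.18) down to the low ledge, but may stop short of the end ledge
- low_ledge (a point): foot of the low ledge's inner face, on the plate at its x = -58 mm, y = 0; the ledge is 10 mm high, 10 mm thick and runs along the plate's whole y length
- end_nominal (a point): point on the plate at its x = -30, y = +78 mm: the nominal setting of the end ledge's inner face. The end ledge, a bar across the +y end, 12 mm thick and 22 mm high, is adjustable and was set anywhere up to 6 mm either side of this point along y; its true place is not measured
- clamp (a joint): black clamp block that slides on a rail on the plate, towards the plate's +y as its value grows from 0 (open) to 0.080 m; it drags with about 9 N and stays where it is left
- clamp_push (a point): the middle of the flat rear (-y) face of the clamp's upright tab, where it is pushed; 44 mm above the plate and at x = -18 mm in the plate's frame; the tab is 28 wide (x) x 14 thick (y), its top 60 mm above the plate. The lower block reaches 4 mm further to -y, up to 27 mm above the plate
- pad: black rubber pad on the clamp's +y side, 26 (x) x 6 (y) x 14 (z) mm, sprung; axes as the plate's; origin at the centre of its rear face (front face 6 mm further along +y), 13 mm above the plate and, when free, 28 mm ahead of clamp_push along the plate's y; pressed back it gives up to 9 mm at 1.2 N per mm (half pressed is about 5 N)
- strip_roll: white roll standing on end, 67 mm across, 70 mm high; origin at the centre of its foot; leave alone
- cream_pot: round cream pot, 68 mm across, 43 mm high; origin at the centre of its foot; leave alone
- oil_bottle: small amber dropper bottle, 33 mm across, 102 mm high; origin at the centre of its foot; leave alone
Not all that is in view belongs to the job. Leave any red look-alike of the cassette alone.

How it is judged:
By the outcome, as a careful person would: the job done as asked, in the order asked, and still so for the second after the job is handed in, with the robot touching nothing.
It also fails if it takes over 61 s, if anything falls off the work surface, if the arm or the gripper's body presses on something with over 40 N, if the wrist force passes 120 N, or if a joint passes its speed limit or range.

## Robot

A 6-joint arm with a two-finger parallel gripper is mounted at the origin on a cart in front of the work surface, level with it; the furniture and walls round the work are solid. World frame = base frame: x ahead of the robot, y to its left, z up, the work surface at z = 0. Lengths are in m, angles in degrees, forces in N, time in s.
With the tool pointing down it reaches from about 0.25 to 0.725 m from the base axis. Payload 9.7 kg.
Tool frame: the origin (TCP) lies on the centre line of the jaws, within the pads' length; the fingertips stand 14 mm ahead of it and the grasp point (between the pads) lies 5 mm behind it; z points along the fingers, y is the line along which they close (so a half turn about z gives the same grasp; the last joint's range is limited). The gripper opens to 85 mm and grips with 20 to 120 N. Pads are 22 mm wide; open, the fingers measure 114 mm over their backs; the gripper's body (76 mm by 85 mm) begins 54 mm behind the grasp point. The pads swing forward as they close: fully open they stand 13 mm farther back than shut.
Start: joints at [73.339, 4.979, 10.078, 95.1, 0, 90], TCP at [0.158, 0.527, 0.245] pointing down, gripper open.
Joint ranges: [-179.16, 179.16], [-48.56, 103.87], [-65.8, 70.77], [-126.05, 130.52], [-82.76, 87.17], [-180, 180]. Speed limits (degrees/s): [127.2, 127.2, 147.25, 180, 180, 180].

## Interface

Orientations are given as [roll, pitch, yaw] about the fixed x, y, z axes, in that order (R = Rz(yaw) Ry(pitch) Rx(roll)).
In Python, from workcell import bot, camera, get_calibration, ticket gives the robot as it stands. The module is installed in compiled form; this text tells all that it offers.
- The arm moves only by the tool send_rows, never from a script. Its arguments are lists of equal length, an entry for each row: "linear": the shift along the tool's x, y, z in m, a list of three; "twist": the turn, a rotation vector about the tool's x, y, z in units of 10 degrees (1.0 is 10 degrees), a list of three; "gripper": the opening in per cent of the stroke, from 0 (shut) to 100 (fully open). In form: {"linear": [[x, y, z], ...], "twist": [[wx, wy, wz], ...], "gripper": [gripper, ...]}. A call has 1 to 8 rows; each row shifts and turns the commanded pose from where the row before left it, along the tool's axes as they then stand; what a row does not reach is not made up. A row lasts 1/8 s, in which the tool goes at most 62.5 mm and 10.7 degrees, less where a joint would pass 70% of its speed; a pose out of reach is approached as far as the arm can. A call with a gripper value outside its range is refused whole. The fingers move at their own pace and stop on an object; "grip_force" is the grip in N (left out, the last holds). Time passes only in rows, so rows that do not move let the fingers close. It gives the time, the measured TCP pose, the force, the opening and the grip force at its end, in the units of the state.
- bot.get_obs(): the state, without advancing time (a new reading comes with each control period).
- camera(name): name is "scene" or "side" or "wrist"; returns the picture (400x640x3 uint8, red, green, blue); there is no depth.
- get_calibration(name): a dict with "fx", "fy", "cx", "cy" (pixels), "origin" and "orientation" of the camera in the world; the wrist camera has in their place "hand_eye" (4x4, takes a point from camera to tool coordinates, whose origin is the TCP and whose axes are the flange's). Camera axes: x right, y down, z forward; pixel columns grow to the right and rows downward; lengths in m; the calibration is good to about 2 mm. A picture is of the moment at which its call begins: read the wrist's pose just before it. get_calibration takes no time and is no camera call.
- ticket.job_done(): hands the job in; it is judged then, once.
The state is a dict: "time": time; "q": joint angles; "qd": joint speeds; "joint_efforts": joint torques, N m; "ee_pos": TCP position; "tcp_rot": TCP orientation; "wrist_force": force on the tool from outside, world axes, zero at the start; "torque": the same for the moment, N m; "opening": finger opening in m; "grasp_force": force on a finger pad.
Only numpy, scipy, OpenCV 4.12 (cv2) and the standard library are available. Lean on these libraries where they do the work, as an engineer would, in place of code of your own. Each camera call takes 0.05 s, during which the arm holds its last target. There are 200 camera calls.

## Working session

There is one attempt and no reset: what is moved stays moved. The work goes in short steps, Python scripts to look and compute and a tool call to move; the robot and the scene stay as the last step left them, time stands still between calls to the robot, and variables do not carry over. Pictures are saved under pics/ and viewed, at most 10 in all, crops included, and the job is handed in when it is done.

Besides the shell and the picture viewer there is one more tool, called by a JSON object that holds its "method" and its "body". send_rows: Moves the arm, as the interface text tells. Its arguments: {"type":"object","properties":{"linear":{"type":"array"},"twist":{"type":"array"},"gripper":{"type":"array"},"grip_force":{"type":"number"}},"required":["linear","twist","gripper"]}

```bash
mkdir -p pics; cat > h.py <<'E'
import numpy as np, cv2
from scipy.spatial.transform import Rotation as R
from workcell import bot, camera, get_calibration, ticket
def save(n,f): 
    im=camera(n); cv2.imwrite(f,im[:,:,::-1]); return im
def cam(n):
    c=get_calibration(n); K=np.array([[c['fx'],0,c['cx']],[0,c['fy'],c['cy']],[0,0,1.]])
    if n=='wrist':
        o=bot.get_obs(); H=np.array(c['hand_eye']); r=R.from_euler('xyz',o['tcp_rot'],degrees=True).as_matrix()
        return K,r@H[:3,:3],r@H[:3,3]+np.array(o['ee_pos'])
    ori=np.array(c['orientation']); 
    M=ori if ori.shape==(3,3) else R.from_euler('xyz',ori,degrees=True).as_matrix()
    return K,M,np.array(c['origin'])
def ray(C,u,v):
    K,M,o=C; d=M@np.linalg.inv(K)@[u,v,1]; return o,d/np.linalg.norm(d)
def atz(C,u,v,z):
    o,d=ray(C,u,v); return o+d*(z-o[2])/d[2]
def proj(C,P):
    K,M,o=C; p=(np.atleast_2d(P)-o)@M; p=p@K.T; return p[:,:2]/p[:,2:]
E
python3 - <<'E'
from h import *
a=save('scene','pics/s.png');b=save('side','pics/d.png');w=save('wrist','pics/w.png')
for n in('scene','side','wrist'):print(n,get_calibration(n))
print(bot.get_obs())
E
```

```text
scene {'fx': 481.61485321708125, 'fy': 481.61485321708125, 'cx': 320.22411211490834, 'cy': 200.75094889306658, 'origin': array([-0.49404185, -0.51734577,  1.35685076]), 'orientation': array([-138.6179757 ,    0.65930324,  -64.29316968])}
side {'fx': 382.9793500726994, 'fy': 382.9793500726994, 'cx': 318.5562572824624, 'cy': 203.91164177794957, 'origin': array([ 0.39176272, -0.85966579,  0.8780163 ]), 'orientation': array([-133.88004558,   -0.58169007,   -7.83035348])}
wrist {'fx': 346.8430300037594, 'fy': 346.8430300037594, 'cx': 317.1962581702065, 'cy': 200.1104089994507, 'hand_eye': array([[-1.35799065e-03, -9.54935184e-01, -2.96811303e-01,
         7.57714239e-02],
       [ 9.99998266e-01, -9.18473896e-04, -1.62023901e-03,
        -1.21319837e-03],
       [ 1.27460981e-03, -2.96812988e-01,  9.54934775e-01,
        -1.28485159e-01],
       [ 0.00000000e+00,  0.00000000e+00,  0.00000000e+00,
         1.00000000e+00]])}
{'time': 0.15, 'q': array([7.33383189e+01, 5.00367462e+00, 1.00463087e+01, 9.50995088e+01,
       3.38862096e-04, 9.00018052e+01]), 'qd': array([ 0.05525786, -0.08285899,  0.04229279, -0.02940062, -0.00205228,
        0.07639603]), 'joint_efforts': array([ 1.30321689e-03, -5.20762575e+01,  4.65043831e+01,  1.39392115e-02,
       -9.87228475e-06,  1.12671302e-05]), 'ee_pos': array([0.15765072, 0.52676247, 0.24476048]), 'tcp_rot': array([-1.79943125e+02, -3.37069979e-04,  1.63336513e+02]), 'wrist_force': array([-0.44287371,  0.60358802,  0.10461425]), 'torque': array([ 0.00492763, -0.01690038, -0.04877589]), 'grasp_force': 0.0, 'opening': 0.08542686514035493}
```

View pics/s.png

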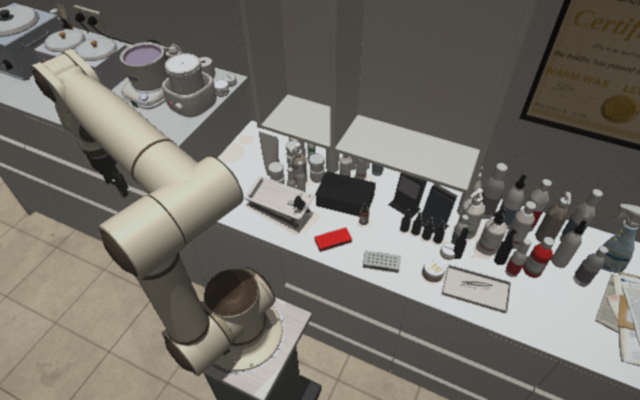

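View pics/d.png

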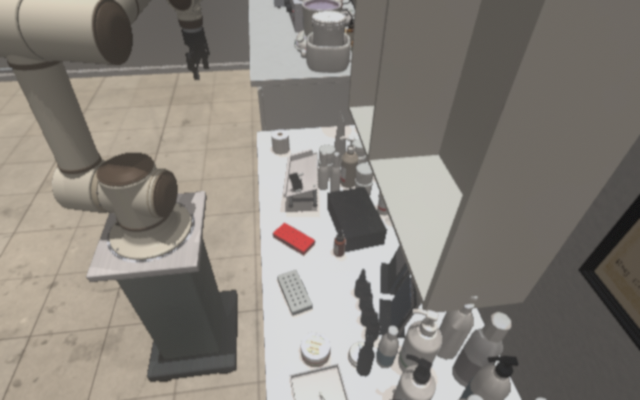

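The cassette is at scene (381,261) / side (295,291), and the red look-alike at scene (333,239). The stand is near scene (280,202) / side (301,182). I'll enlarge both.

```bash
python3 - <<'E'
from h import *
a=cv2.imread('pics/s.png');b=cv2.imread('pics/d.png')
z=lambda i,x,y,w,h,k:cv2.resize(i[y:y+h,x:x+w],None,fx=k,fy=k,interpolation=cv2.INTER_CUBIC)
# left: scene plate (x240..320,y165..235) x5 ; right: side plate (x270..340,y130..220)
L=np.zeros((600,800,3),np.uint8)
L[:300,:400]=z(a,240,165,80,60,5);L[300:,:400]=z(a,340,230,80,60,5)
L[:300,400:]=z(b,260,160,80,60,5);L[300:,400:]=z(b,255,260,80,60,5)
cv2.imwrite('pics/c1.png',L)
S,D=cam('scene'),cam('side')
print(atz(S,381,261,.022),atz(D,295,291,.022),atz(S,280,200,.05),atz(D,301,182,.05))
E
```

```text
[ 0.40445457 -0.29181352  0.022     ] [ 0.41613205 -0.29561882  0.022     ] [0.47828532 0.12933517 0.05      ] [0.47394858 0.10335223 0.05      ]
```

View pics/c1.png

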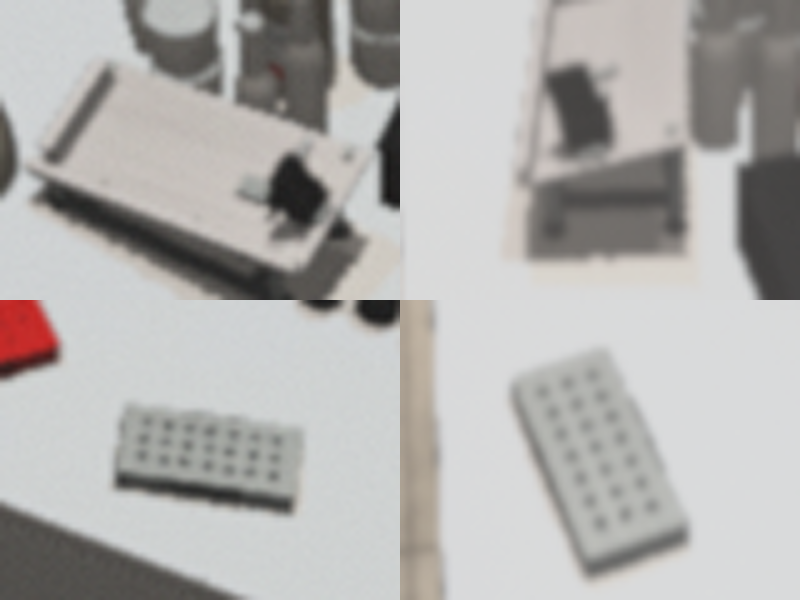

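```bash
cat >> h.py <<'E'
from scipy.optimize import least_squares
def fit(obs,pose,x0):
    """obs: list of (C, Pobj, pix)"""
    def f(p):
        t,r=pose(p); return np.concatenate([(proj(C,r@np.array(P)+t)[0]-u) for C,P,u in obs])
    s=least_squares(f,x0,loss='soft_l1'); return s.x,f(s.x).reshape(-1,2)
def plate_pose(p):
    a,b=np.tan(np.radians(17)),-np.tan(np.radians(10))   # dz/dx, dz/dy along own headings
    n=np.array([-a,-b,1]);n/=np.linalg.norm(n); y=np.array([0,1,b]);y/=np.linalg.norm(y)
    r=np.stack([np.cross(y,n),y,n],1)
    return np.array(p[:3]),R.from_euler('z',p[3]).as_matrix()@r
def flat(z): return lambda p:(np.array([p[0],p[1],z]),R.from_euler('z',p[2]).as_matrix())
def go(pos,rpy=None,base=None,n=1):
    o=bot.get_obs(); r=R.from_euler('xyz',o['tcp_rot'],degrees=True)
    d=r.inv().apply(np.array(pos)-o['ee_pos'])
    tw=(r.inv()*R.from_euler('xyz',rpy,degrees=True)).as_rotvec(degrees=True)/10 if rpy is not None else np.zeros(3)
    print('tool lin',d.round(4),'per row',(d/n).round(4),'twist',tw.round(3),'per row',(tw/n).round(3))
E
python3 - <<'E'
from h import *
S,D=cam('scene'),cam('side')
s=lambda x,y,ox,oy,X=0,Y=0:np.array([ox+(x-X)/5,oy+(y-Y)/5])
# cassette
h=.022;c=[(-.028,.06),(.028,.06),(.028,-.06),(-.028,-.06)]
sp=[(117,473),(122,405),(300,430),(295,500)]
dp=[(515,380),(607,350),(687,530),(585,565)]
obs=[(S,(*q,h),s(*u,340,230,0,300)) for q,u in zip(c,sp)]; 
o2=[(D,(*q,h),s(*u,255,260,400,300)) for q,u in zip(c,dp)]
for o in (obs,o2,obs+o2):
    x,e=fit(o,flat(0),[.41,-.29,0]);print('cas',x[:2],np.degrees(x[2]),abs(e).max())
c=[(-.068,.105),(.04,.105),(.04,-.145),(-.068,-.145)]
sp=[(30,165),(105,62),(375,150),(295,268)]
obs=[(S,(*q,0),s(*u,240,165)) for q,u in zip(c,sp)]+[(D,(*c[3],0),s(535,183,260,160,400)),(D,(*c[2],0),s(688,145,260,160,400))]
x,e=fit(obs,plate_pose,[.47,.1,.06,0]);print('plate',x[:3],np.degrees(x[3]),e.round(1))
def tri(u,v):
    (o1,d1),(o2,d2)=ray(S,*u),ray(D,*v); k=np.linalg.lstsq(np.stack([d1,-d2],1),o2-o1,rcond=None)[0]
    return (o1+d1*k[0]+o2+d2*k[1])/2,np.linalg.norm(o1+d1*k[0]-o2-d2*k[1])
print('shelf',tri((465,187),(430,300)),tri((337,148),(374,160)))
for P,n in (((281,142),'roll?'),):print(atz(D,*P,.07))
go((.42,.1,.3),n=8)
E
```

```text
cas [ 0.40789635 -0.29259674] 15.68474253792397 0.7538761394234257
cas [ 0.4148957  -0.29382658] 13.948012509022453 0.6974001940206449
cas [ 0.41277074 -0.29321595] 14.579344586208592 1.7013531882566326
plate [0.50196432 0.15398512 0.06002609] -8.25764955616664 [[-0.2  0.3]
 [ 0.2 -2. ]
 [-0.5 -0.9]
 [ 0.1  0.7]
 [-1.7  0.6]
 [ 1.1  0.1]]
shelf (array([ 0.68460374, -0.46474839,  0.18999428]), np.float64(0.0016703411519604836)) (array([ 0.67584799, -0.00491888,  0.19877292]), np.float64(0.009941851141633854))
[0.42271093 0.31213922 0.07      ]
tool lin [-0.3737 -0.3337 -0.0549] per row [-0.0467 -0.0417 -0.0069] twist [0. 0. 0.] per row [0. 0. 0.]
```

{"method": "send_rows", "body": {"linear": [[-0.046, -0.039, -0.006], [-0.046, -0.039, -0.006], [-0.046, -0.039, -0.006], [-0.046, -0.039, -0.006], [-0.046, -0.039, -0.006], [-0.046, -0.039, -0.006], [-0.046, -0.039, -0.006], [-0.046, -0.039, -0.006]], "twist": [[0, 0, 0], [0, 0, 0], [0, 0, 0], [0, 0, 0], [0, 0, 0], [0, 0, 0], [0, 0, 0], [0, 0, 0]], "gripper": [100, 100, 100, 100, 100, 100, 100, 100]}}

```text
time: 1.15
ee_pos: [0.4214, 0.1206, 0.2935]
tcp_rot: [180.0, 0.0, 163.3]
wrist_force: [1.0, 0.5, 0.2]
opening: 0.0854
grasp_force: 0.0
```

{"method": "send_rows", "body": {"linear": [[0, 0, 0], [0, 0, 0]], "twist": [[0, 0, 0], [0, 0, 0]], "gripper": [100, 100]}}

```text
time: 1.4
ee_pos: [0.4206, 0.1225, 0.293]
tcp_rot: [-180.0, -0.0, 163.3]
wrist_force: [0.2, 0.4, 0.4]
opening: 0.0855
grasp_force: 0.0
```

```bash
python3 - <<'E'
from h import *
o=bot.get_obs();np.save('w1.npy',np.array(cam('wrist'),dtype=object),allow_pickle=True)
im=save('wrist','pics/w1.png');im=cv2.imread('pics/w1.png')
cv2.imwrite('pics/w1b.png',cv2.resize(im,(800,500),interpolation=cv2.INTER_CUBIC));print(o['ee_pos'],o['tcp_rot'],o['time'])
E
```

```text
Traceback (most recent call last):
ValueError: could not broadcast input array from shape (3,3) into shape (3,)
```

```bash
python3 - <<'E'
from h import *
import pickle
o=bot.get_obs();pickle.dump(cam('wrist'),open('w1.pkl','wb'))
im=save('wrist','pics/w1.png');im=cv2.imread('pics/w1.png')
cv2.imwrite('pics/w1b.png',cv2.resize(im,(800,500),interpolation=cv2.INTER_CUBIC));print(o['ee_pos'],o['tcp_rot'],o['time'])
E
```

```text
[0.42062855 0.1224755  0.29303979] [-1.79994521e+02 -3.86179518e-02  1.63276263e+02] 1.4
```

View pics/w1b.png

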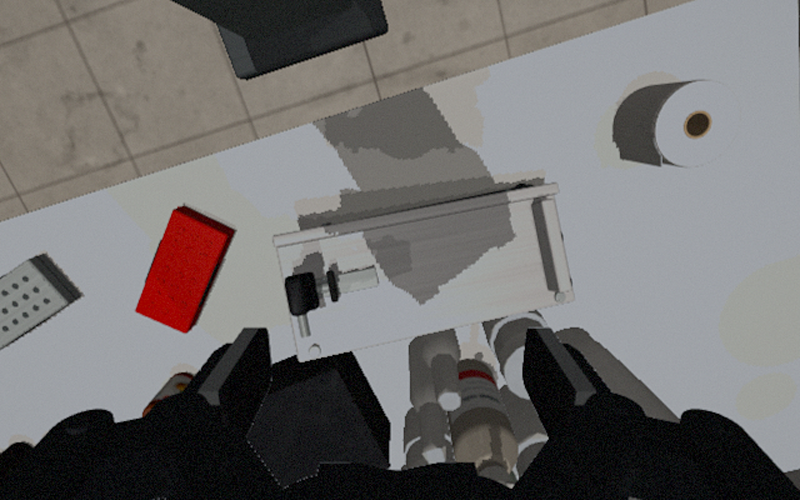

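The plate is clear here: low ledge from (275,240) to (555,188), end ledge at (548,240), clamp tab at (301,293). The roll is at (697,124). I'll enlarge the plate.

```bash
python3 - <<'E'
import cv2
im=cv2.imread('pics/w1.png')[140:295,215:465]
cv2.imwrite('pics/w1c.png',cv2.resize(im,None,fx=3.2,fy=3.2,interpolation=cv2.INTER_CUBIC))
E
```

```text
(no output)
```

View pics/w1c.png

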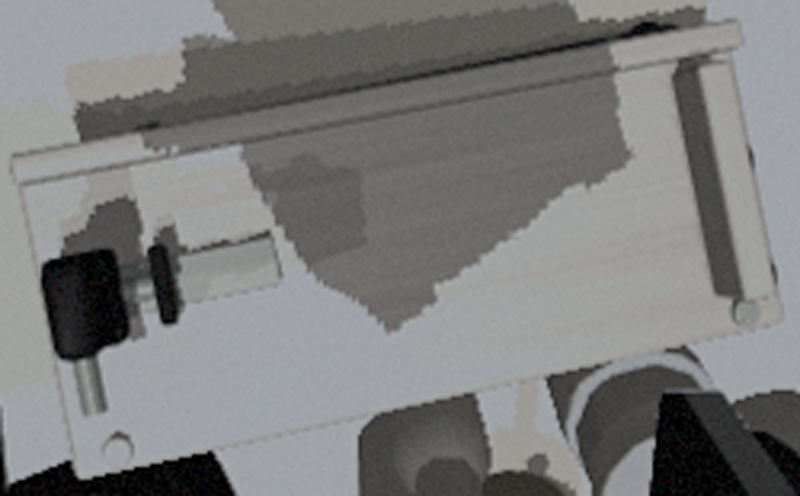

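```bash
python3 - <<'E'
from h import *
import pickle
W=pickle.load(open('w1.pkl','rb'))
p=lambda x,y:np.array([215+x/3.2,140+y/3.2])
m=lambda *a:np.array(a)/1000
pts=[((-58,-145,10),(20,183)),((-58,105,10),(742,47)),((-68,-145,10),(12,157)),((-68,105,10),(738,22)),((40,-145,0),(80,478)),((40,105,0),(782,318))]
obs=[(W,m(*a),p(*b)) for a,b in pts]
x,e=fit(obs,plate_pose,[.5,.15,.06,-.14]);print('wrist only',x[:3],np.degrees(x[3]),(e*3.2).round(1))
S,D=cam('scene'),cam('side')
f=lambda q:(q[:3],R.from_rotvec(q[3:]).as_matrix())
t,r=plate_pose(x);q0=np.r_[t,R.from_matrix(r).as_rotvec()]
q,e=fit(obs,f,q0);rr=R.from_rotvec(q[3:]).as_matrix();print('free',q[:3],'x',rr[:,0],'y',rr[:,1],'ang',np.degrees(np.arcsin(rr[2,:2])),(e*3.2).round(1));print('model',r)
np.savez('plate.npz',t=t,r=r)
def onplane(u,z):
    o,d=ray(W,*u);o=r.T@(o-t);d=r.T@d;return (o+d*(z-o[2])/d[2])*1000
for z,a in((0,(675,72)),(0,(715,293)),(.022,(698,68)),(.022,(742,297)),(.06,(45,262)),(.06,(58,358)),(.06,(118,250)),(.06,(128,343)),(.02,(155,245)),(.02,(175,320)),(.02,(165,245))):print(z,a,onplane(p(*a),z).round(1))
# scene/side consistency
for n,C in(('scene',S),('side',D)):print(n,[proj(C,r@m(*a)+t)[0].round(0) for a in((-68,105,0),(40,105,0),(40,-145,0),(-68,-145,0))])
b=lambda u:np.array(u)*.8
print('cas end corners',atz(W,*b((40,254)),.022),atz(W,*b((82,298)),.022))
print('roll',atz(W,*b((697,124)),.07))
E
```

```text
wrist only [0.49618938 0.15247992 0.06299657] -8.127230611691369 [[-1.3  2.5]
 [ 0.7  0.4]
 [ 0.6 -2.1]
 [-0.8 -2.8]
 [ 1.4 -0.6]
 [-0.7  2.8]]
free [0.4960953  0.15269271 0.0632635 ] x [ 0.95410475 -0.08539603  0.28703946] y [ 0.14112078  0.97359683 -0.17942723] ang [ 16.68079546 -10.33639937] [[-1.1  2. ]
 [ 0.5  0.4]
 [ 0.8 -2.7]
 [-1.  -2.8]
 [ 1.4  0.1]
 [-0.6  2.7]]
model [[ 0.95500015  0.13922398 -0.2618996 ]
 [-0.08580878  0.97491692  0.20536276]
 [ 0.28392177 -0.17364818  0.94299244]]
0 (675, 72) [-54.5  83.7   0. ]
0 (715, 293) [25.2 82.6  0. ]
0.022 (698, 68) [-53.4  81.6  22. ]
0.022 (742, 297) [24.7 81.4 22. ]
0.06 (45, 262) [ -33.2 -134.8   60. ]
0.06 (58, 358) [  -6.4 -136.4   60. ]
0.06 (118, 250) [ -32.5 -114.6   60. ]
0.06 (128, 343) [  -6.5 -116.9   60. ]
0.02 (155, 245) [ -31.  -105.9   20. ]
0.02 (175, 320) [  -6.4 -104.4   20. ]
0.02 (165, 245) [ -30.3 -102.9   20. ]
scene [array([245., 199.]), array([261., 176.]), array([314., 195.]), array([299., 220.])]
side [array([289., 160.]), array([317., 152.]), array([317., 189.]), array([284., 197.])]
cas end corners [ 0.37031901 -0.22502103  0.022     ] [ 0.42343859 -0.20889424  0.022     ]
roll [0.42115002 0.36468533 0.07      ]
```

{"method": "send_rows", "body": {"linear": [[-0.0138, -0.0497, 0.01], [-0.0138, -0.0497, 0.01], [-0.0138, -0.0497, 0.01], [-0.0138, -0.0497, 0.01], [-0.0138, -0.0497, 0.01], [-0.0138, -0.0497, 0.01], [-0.0138, -0.0497, 0.01], [-0.0138, -0.0497, 0.01]], "twist": [[0, 0, 0], [0, 0, 0], [0, 0, 0], [0, 0, 0], [0, 0, 0], [0, 0, 0], [0, 0, 0], [0, 0, 0]], "gripper": [100, 100, 100, 100, 100, 100, 100, 100]}}

```text
time: 2.45
ee_pos: [0.4131, -0.29, 0.213]
tcp_rot: [180.0, 0.0, 163.5]
wrist_force: [1.0, 1.3, -0.3]
opening: 0.0855
grasp_force: 0.0
```

{"method": "send_rows", "body": {"linear": [[0, 0, 0.01], [0, 0, 0.01], [0, 0, 0.01], [0, 0, 0.01], [0, 0, 0.01], [0, 0, 0.01], [0, 0, 0], [0, 0, 0]], "twist": [[0, 0, 0.98], [0, 0, 0.98], [0, 0, 0.98], [0, 0, 0.98], [0, 0, 0.98], [0, 0, 0.98], [0, 0, 0], [0, 0, 0]], "gripper": [100, 100, 100, 100, 100, 100, 100, 100]}}

```text
time: 3.45
ee_pos: [0.4131, -0.2893, 0.1537]
tcp_rot: [180.0, 0.0, 104.8]
wrist_force: [-0.4, -0.2, 0.4]
opening: 0.0855
grasp_force: 0.0
```

```bash
python3 - <<'E'
from h import *
import pickle
o=bot.get_obs();pickle.dump(cam('wrist'),open('w2.pkl','wb'))
im=save('wrist','pics/w2.png');im=cv2.imread('pics/w2.png')
cv2.imwrite('pics/w2b.png',cv2.resize(im,(800,500),interpolation=cv2.INTER_CUBIC));print(o['ee_pos'],o['tcp_rot'],o['time'],o['q'])
E
```

```text
[ 0.41310189 -0.28925733  0.15371924] [1.79983947e+02 1.66385640e-02 1.04849611e+02] 3.45 [-3.50008540e+01 -2.15614755e+00 -7.32469797e+00  8.48083812e+01
  1.54168943e-03  4.01495328e+01]
```

View pics/w2b.png

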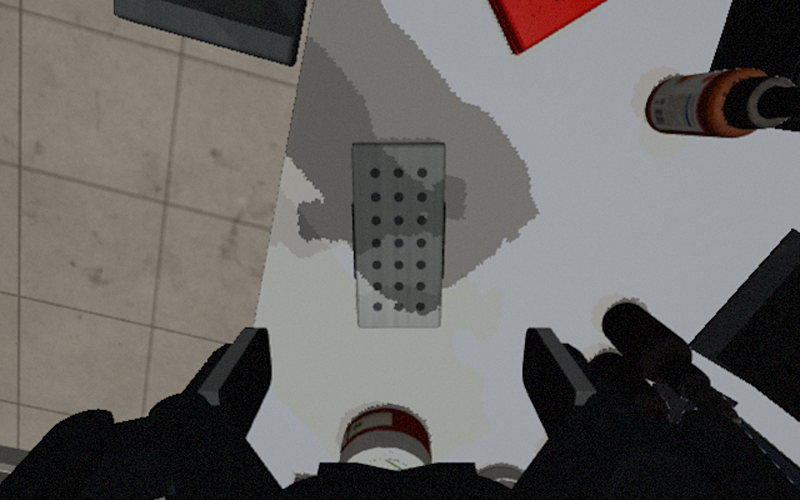

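The cassette lies squarely below, lid corners at (352,143), (446,143), (441,327), (359,327).

```bash
python3 - <<'E'
from h import *
import pickle
W=pickle.load(open('w2.pkl','rb'))
u=[(352,143),(446,143),(441,327),(359,327)]
P=[atz(W,a*.8,b*.8,.022) for a,b in u];print(np.round(P,4),[np.linalg.norm(P[i]-P[i-1]) for i in range(4)])
c=np.mean(P,0);d=P[0]-P[3]+P[1]-P[2];y=np.degrees(np.arctan2(d[1],d[0]));print(c,y)
go((c[0],c[1],.02),(180,0,y))
D=cam('side');print('bottle foot',atz(D,323,190,0))
# oil bottle
S=cam('scene');print('oil',atz(S,364,222,0))
E
```

```text
[[ 0.3721 -0.239   0.022 ]
 [ 0.4252 -0.225   0.022 ]
 [ 0.4563 -0.34    0.022 ]
 [ 0.4035 -0.354   0.022 ]] [np.float64(0.11915288043626718), np.float64(0.054864891642637414), np.float64(0.11912158288584143), np.float64(0.054587449315342644)]
[ 0.41426046 -0.28949446  0.022     ] 105.1906908115538
tool lin [-0.0002  0.0011  0.1338] per row [-0.0002  0.0011  0.1338] twist [ 0.002  0.003 -0.04 ] per row [ 0.002  0.003 -0.04 ]
bottle foot [0.54955142 0.11012162 0.        ]
oil [ 0.55139891 -0.17211343  0.        ]
```

{"method": "send_rows", "body": {"linear": [[0, 0.001, 0.028], [0, 0, 0.028], [0, 0, 0.028], [0, 0, 0.028], [0, 0, 0.02], [0, 0, 0.0067], [0, 0, 0]], "twist": [[0, 0, -0.04], [0, 0, 0], [0, 0, 0], [0, 0, 0], [0, 0, 0], [0, 0, 0], [0, 0, 0]], "gripper": [100, 100, 100, 100, 100, 100, 100]}}

```text
time: 4.38
ee_pos: [0.4137, -0.2898, 0.015]
tcp_rot: [180.0, 0.0, 105.0]
wrist_force: [-0.5, -0.9, -0.9]
opening: 0.0853
grasp_force: 0.0
```

{"method": "send_rows", "body": {"linear": [[0, 0, 0], [0, 0, 0], [0, 0, 0], [0, 0, 0], [0, 0, 0], [0, 0, 0], [0, 0, 0], [0, 0, 0]], "twist": [[0, 0, 0], [0, 0, 0], [0, 0, 0], [0, 0, 0], [0, 0, 0], [0, 0, 0], [0, 0, 0], [0, 0, 0]], "gripper": [50, 50, 50, 50, 50, 50, 50, 50], "grip_force": 45}}

```text
time: 5.38
ee_pos: [0.4141, -0.2903, 0.0159]
tcp_rot: [179.9, 0.1, 104.9]
wrist_force: [-0.3, 0.5, 5.6]
opening: 0.0565
grasp_force: 48.5
```

{"method": "send_rows", "body": {"linear": [[0, 0, -0.02], [0, 0, -0.04], [0, 0, -0.05], [0, 0, -0.05], [0, 0, -0.02], [0, 0, 0]], "twist": [[0, 0, 0], [0, 0, 0], [0, 0, 0], [0, 0, 0], [0, 0, 0], [0, 0, 0]], "gripper": [50, 50, 50, 50, 50, 50]}}

```text
time: 6.12
ee_pos: [0.4141, -0.2902, 0.196]
tcp_rot: [179.9, 0.1, 104.9]
wrist_force: [0.4, -0.0, -3.2]
opening: 0.057
grasp_force: 49.6
```

```bash
cat >> h.py <<'E'
PL=np.load('plate.npz') ; T,RP=PL['t'],PL['r']
RT=R.from_matrix(np.stack([RP[:,1],RP[:,0],-RP[:,2]],1))
def pp(x,y,z): return T+RP@(np.array([x,y,z])/1000)
E
python3 - <<'E'
from h import *
rpy=RT.as_euler('xyz',degrees=True);print(rpy)
P=pp(-10,12,17.5);A=pp(-10,12,80);print('target',P,'above',A)
o=bot.get_obs();print(o['ee_pos'],o['wrist_force'],o['opening'],o['q'])
go((A[0],A[1],A[2]),rpy,n=8)
E
```

```text
[163.24369019  10.          81.87276939]
target [0.48372682 0.16863086 0.07457594] above [0.4673581  0.18146603 0.13351297]
[ 0.41406156 -0.29021468  0.19599735] [ 0.39931498 -0.03010847 -3.21174659] 0.05702360888667038 [-3.50268864e+01 -1.99126434e+00 -2.50470928e+00  8.93300604e+01
  6.93875550e-04  4.00312014e+01]
tool lin [0.4421 0.173  0.0619] per row [0.0553 0.0216 0.0077] twist [-1.435 -1.305  2.139] per row [-0.179 -0.163  0.267]
```

{"method": "send_rows", "body": {"linear": [[0.04, 0.016, 0], [0.055, 0.0215, 0], [0.058, 0.0225, 0], [0.058, 0.0225, 0], [0.058, 0.0225, 0], [0.058, 0.0225, 0], [0.058, 0.0225, 0], [0.057, 0.023, 0]], "twist": [[0, 0, 0], [0, 0, 0], [0, 0, 0], [0, 0, 0], [0, 0, 0], [0, 0, 0], [0, 0, 0], [0, 0, 0]], "gripper": [50, 50, 50, 50, 50, 50, 50, 50]}}

```text
time: 7.12
ee_pos: [0.466, 0.1838, 0.1929]
tcp_rot: [-179.9, 0.0, 105.0]
wrist_force: [2.3, -0.8, -2.6]
opening: 0.0566
grasp_force: 49.5
```

{"method": "send_rows", "body": {"linear": [[0, 0, 0], [0, 0, 0], [0, 0, 0], [0, 0, 0], [0, 0, 0], [0, 0, 0]], "twist": [[-0.287, -0.261, 0.428], [-0.287, -0.261, 0.428], [-0.287, -0.261, 0.428], [-0.287, -0.261, 0.428], [-0.287, -0.261, 0.428], [0, 0, 0]], "gripper": [50, 50, 50, 50, 50, 50]}}

```text
time: 7.88
ee_pos: [0.4656, 0.1821, 0.1926]
tcp_rot: [163.5, 10.0, 82.0]
wrist_force: [0.3, -0.0, -2.8]
opening: 0.0567
grasp_force: 49.7
```

```bash
python3 - <<'E'
from h import *
rpy=RT.as_euler('xyz',degrees=True)
go(pp(-10,12,50),rpy,n=4)
o=bot.get_obs();print(o['q'],o['tcp_rot'],RP.T@(o['ee_pos']-T)*1000,o['wrist_force'])
E
```

```text
tool lin [ 0.0099 -0.0146  0.0864] per row [ 0.0025 -0.0037  0.0216] twist [-0.028 -0.003  0.015] per row [-0.007 -0.001  0.004]
[ 30.96189476 -10.36654073 -12.30268991  81.09180915 -17.92356989
 126.38455232] [163.54604217  10.01557658  82.02481906] [  5.05915792   2.0987279  136.32270996] [ 0.31148801 -0.0029847  -2.77692655]
```

{"method": "send_rows", "body": {"linear": [[0.003, -0.005, 0.022], [0.003, -0.005, 0.022], [0.003, -0.004, 0.022], [0.001, -0.0006, 0.02], [0, 0, 0], [0, 0, 0]], "twist": [[-0.014, 0, 0.007], [-0.014, 0, 0.007], [0, 0, 0], [0, 0, 0], [0, 0, 0], [0, 0, 0]], "gripper": [50, 50, 50, 50, 50, 50]}}

```text
time: 8.62
ee_pos: [0.4769, 0.1753, 0.108]
tcp_rot: [163.1, 9.9, 81.8]
wrist_force: [0.4, 0.0, -2.8]
opening: 0.0571
grasp_force: 49.7
```

```bash
python3 - <<'E'
from h import *
o=bot.get_obs();print(o['tcp_rot'],RP.T@(o['ee_pos']-T)*1000,o['wrist_force'])
go(pp(-10,12,18),RT.as_euler('xyz',degrees=True),n=4)
W=cam('wrist');save('wrist','pics/w3.png');im=cv2.imread('pics/w3.png');d=save('side','pics/d3.png');d=cv2.imread('pics/d3.png')
L=np.zeros((500,800,3),np.uint8);L[:250,:400]=cv2.resize(im,(400,250),interpolation=cv2.INTER_AREA)
L[:,400:]=cv2.resize(d[130:230,270:350],(400,500),interpolation=cv2.INTER_CUBIC)
s=save('scene','pics/s3.png');s=cv2.imread('pics/s3.png');L[250:,:400]=cv2.resize(s[160:235,220:340],(400,250),interpolation=cv2.INTER_CUBIC)
cv2.imwrite('pics/m3.png',L)
E
```

```text
[163.11206073   9.87290093  81.77171322] [-7.59651594 11.6929247  52.2033602 ] [ 0.36546019  0.02171059 -2.75626782]
tool lin [ 0.0002 -0.0025  0.0342] per row [ 0.0001 -0.0006  0.0085] twist [ 0.011 -0.009 -0.013] per row [ 0.003 -0.002 -0.003]
```

View pics/m3.png

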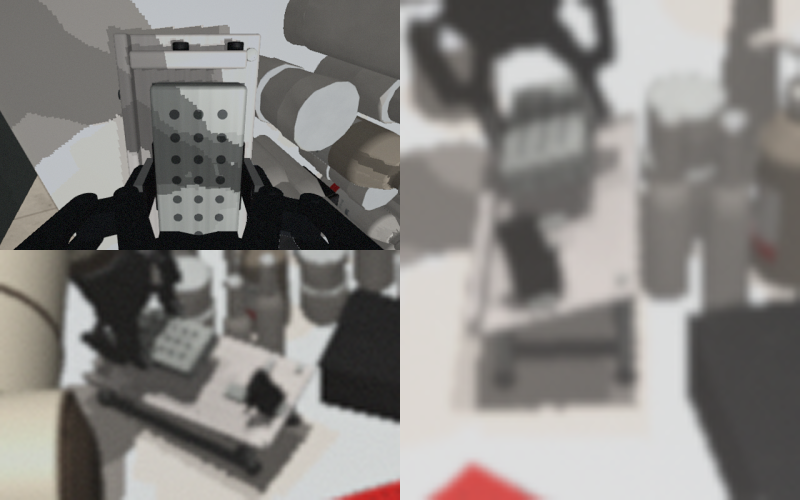

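The cassette is held level over the plate and parallel to the low ledge. The end ledge is ahead of it (wrist quarter, y≈60), and the jars behind are clear of the finger. Descending.

{"method": "send_rows", "body": {"linear": [[0, -0.001, 0.01], [0, -0.001, 0.01], [0, -0.0005, 0.008], [0, 0, 0.004], [0, 0, 0.001], [0, 0, 0]], "twist": [[0.01, -0.01, -0.01], [0, 0, 0], [0, 0, 0], [0, 0, 0], [0, 0, 0], [0, 0, 0]], "gripper": [50, 50, 50, 50, 50, 50]}}

```text
time: 9.52
ee_pos: [0.4845, 0.1698, 0.0785]
tcp_rot: [162.9, 9.8, 81.8]
wrist_force: [-6.2, 3.7, 14.8]
opening: 0.0569
grasp_force: 51.5
```

```bash
python3 - <<'E'
from h import *
o=bot.get_obs();print(o['tcp_rot'],RP.T@(o['ee_pos']-T)*1000,RP.T@o['wrist_force'])
E
```

```text
[162.94970788   9.84278779  81.8082262 ] [-8.22841073 12.5537408  21.2544303 ] [-2.04530559  0.18647427 16.30542341]
```

{"method": "send_rows", "body": {"linear": [[0, 0, -0.002], [0, 0, 0], [0, 0, 0], [0, 0, 0], [0, 0, 0], [0, 0, 0], [0, 0, 0], [0, 0, 0]], "twist": [[0, 0, 0], [0, 0, 0], [0, 0, 0], [0, 0, 0], [0, 0, 0], [0, 0, 0], [0, 0, 0], [0, 0, 0]], "gripper": [50, 50, 85, 85, 85, 85, 85, 85]}}

```text
time: 10.52
ee_pos: [0.4825, 0.1691, 0.0776]
tcp_rot: [163.2, 10.0, 81.8]
wrist_force: [-1.4, 0.6, -0.9]
opening: 0.0725
grasp_force: 0.5
```

{"method": "send_rows", "body": {"linear": [[0, 0, -0.005], [0, 0, -0.005], [0, 0, -0.01], [0, 0, -0.02], [0, 0, -0.02], [0, 0, -0.02], [0, 0, -0.02], [0, 0, 0]], "twist": [[0, 0, 0], [0, 0, 0], [0, 0, 0], [0, 0, 0], [0, 0, 0], [0, 0, 0], [0, 0, 0], [0, 0, 0]], "gripper": [85, 85, 85, 85, 85, 85, 85, 85]}}

```text
time: 11.52
ee_pos: [0.4568, 0.1905, 0.174]
tcp_rot: [163.0, 9.9, 81.8]
wrist_force: [0.0, 0.5, -0.5]
opening: 0.0724
grasp_force: 0.0
```

```bash
python3 - <<'E'
from h import *
import pickle
o=bot.get_obs();print(o['tcp_rot'],RP.T@(o['ee_pos']-T)*1000,RP.T@o['wrist_force'],o['opening'])
pickle.dump(cam('wrist'),open('w4.pkl','wb'))
save('wrist','pics/w4.png');im=cv2.imread('pics/w4.png')
cv2.imwrite('pics/w4b.png',cv2.resize(im,(800,500),interpolation=cv2.INTER_CUBIC))
E
```

```text
[163.04127637   9.89299119  81.82341728] [ -9.32379568  12.30278999 122.79375188] [-0.14469265  0.5853446  -0.34232718] 0.07241748070509152
```

View pics/w4b.png

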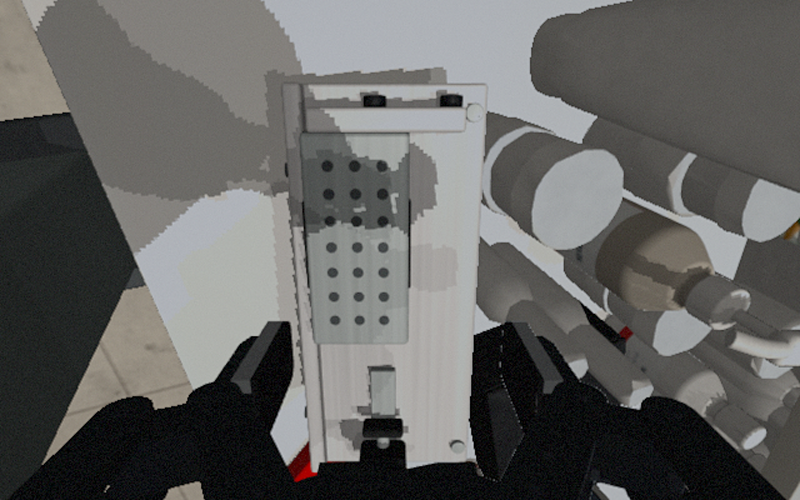

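It slid home: flush on the low ledge, with its far lid edge (v≈133) close to the end ledge's top edge (v≈131). I'll measure it and re-fit the plate from this nearer view.

```bash
python3 - <<'E'
from h import *
import pickle
W=pickle.load(open('w4.pkl','rb'))
def onp(u,z,t=T):
    o,d=ray(W,u[0]*.8,u[1]*.8);o=RP.T@(o-t);d=RP.T@d;return ((o+d*(z-o[2])/d[2])*1000).round(1)
for z,u in((.022,(302,133)),(.022,(409,133)),(.022,(409,343)),(.022,(315,343)),(.022,(305,131)),(.022,(465,131)),(.022,(305,107)),(0,(487,85)),(.01,(284,84)),(.01,(301,85)),(.013,(365,437)),(.013,(402,437)),(.02,(365,420)),(.02,(402,420))):print(z,u,onp(u,z))
E
```

```text
0.022 (302, 133) [-57.4  78.3  22. ]
0.022 (409, 133) [-2.8 78.2 22. ]
0.022 (409, 343) [ -2.  -42.2  22. ]
0.022 (315, 343) [-57.8 -42.   22. ]
0.022 (305, 131) [-55.8  79.3  22. ]
0.022 (465, 131) [25.7 79.1 22. ]
0.022 (305, 107) [-55.1  90.9  22. ]
0 (487, 85) [ 40.  102.4   0. ]
0.01 (284, 84) [-67.6 102.5  10. ]
0.01 (301, 85) [-58.8 102.   10. ]
0.013 (365, 437) [ -30.5 -117.3   13. ]
0.013 (402, 437) [  -5.9 -117.4   13. ]
0.02 (365, 420) [-29.6 -98.2  20. ]
0.02 (402, 420) [ -6.1 -98.3  20. ]
```

{"method": "send_rows", "body": {"linear": [[-0.04, -0.002, 0], [-0.05, -0.003, 0], [-0.05, -0.003, 0], [-0.037, -0.001, 0], [0, 0, 0], [0, 0, 0], [0, 0, 0]], "twist": [[0, 0, 0], [0, 0, 0], [0, 0, 0], [0, 0, 0], [0, 0, 0], [0, 0, 0], [0, 0, 0]], "gripper": [0, 0, 0, 0, 0, 0, 0]}}

```text
time: 12.45
ee_pos: [0.423, 0.0187, 0.1995]
tcp_rot: [163.3, 10.0, 81.9]
wrist_force: [0.5, 0.5, -0.1]
opening: 0.0003
grasp_force: 0.0
```

```bash
python3 - <<'E'
from h import *
o=bot.get_obs();print(o['tcp_rot'],RP.T@(o['ee_pos']-T)*1000,RP.T@o['wrist_force'],o['opening'])
go(pp(-18,-165,52),RT.as_euler('xyz',degrees=True),n=4)
E
```

```text
[163.25713274  10.02987043  81.88332515] [ -19.7048083  -164.33889374  120.42087843] [ 0.37091011  0.5351364  -0.0890428 ] 0.0002635073181945811
tool lin [-0.0006  0.0017  0.0684] per row [-0.0002  0.0004  0.0171] twist [-0.001  0.003  0.002] per row [-0.     0.001  0.   ]
```

Down behind the tab, then forward to touch it slowly.

{"method": "send_rows", "body": {"linear": [[0, 0.0017, 0.02], [0, 0, 0.025], [0, 0, 0.02], [0, 0, 0.0034], [0, 0, 0], [0, 0, 0]], "twist": [[0, 0, 0], [0, 0, 0], [0, 0, 0], [0, 0, 0], [0, 0, 0], [0, 0, 0]], "gripper": [0, 0, 0, 0, 0, 0]}}

```text
time: 13.2
ee_pos: [0.4428, 0.0041, 0.1371]
tcp_rot: [163.1, 10.0, 81.8]
wrist_force: [-0.2, 0.3, -0.5]
opening: -0.0
grasp_force: 0.0
```

{"method": "send_rows", "body": {"linear": [[0.004, 0, 0], [0.004, 0, 0], [0.004, 0, 0], [0.002, 0, 0], [0.002, 0, 0], [0.002, 0, 0], [0.002, 0, 0], [0.002, 0, 0]], "twist": [[0, 0, 0], [0, 0, 0], [0, 0, 0], [0, 0, 0], [0, 0, 0], [0, 0, 0], [0, 0, 0], [0, 0, 0]], "gripper": [0, 0, 0, 0, 0, 0, 0, 0]}}

```text
time: 14.2
ee_pos: [0.4454, 0.0241, 0.1326]
tcp_rot: [163.2, 10.2, 81.7]
wrist_force: [-1.9, -8.5, 2.9]
opening: -0.0
grasp_force: 4.6
```

```bash
python3 - <<'E'
from h import *
o=bot.get_obs();print(RP.T@(o['ee_pos']-T)*1000,RP.T@o['wrist_force'])
save('wrist','pics/w5.png');im=cv2.imread('pics/w5.png')
cv2.imwrite('pics/w5b.png',im)
E
```

```text
[ -17.76846132 -144.3312971    52.58136671] [-0.28428949 -9.04412775  1.44439804]
```

View pics/w5b.png

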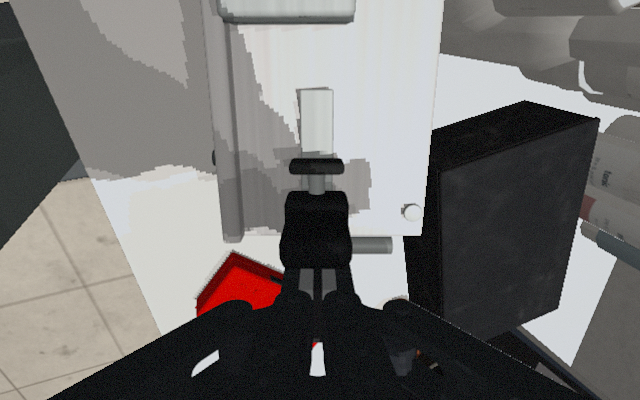

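Fingers sit centred behind the tab (px 318,240) and the force is 9 N, so contact is made. The gap from pad to cassette is about 60 mm.

{"method": "send_rows", "body": {"linear": [[0.004, 0, 0], [0.006, 0, 0], [0.006, 0, 0], [0.006, 0, 0], [0.006, 0, 0], [0.006, 0, 0], [0.006, 0, 0], [0.005, 0, 0]], "twist": [[0, 0, 0], [0, 0, 0], [0, 0, 0], [0, 0, 0], [0, 0, 0], [0, 0, 0], [0, 0, 0], [0, 0, 0]], "gripper": [0, 0, 0, 0, 0, 0, 0, 0]}}

```text
time: 15.25
ee_pos: [0.4516, 0.0681, 0.125]
tcp_rot: [163.2, 10.2, 81.7]
wrist_force: [-5.3, -8.0, 7.8]
opening: -0.0001
grasp_force: 4.8
```

{"method": "send_rows", "body": {"linear": [[0.002, 0, 0], [0.002, 0, 0], [0.001, 0, 0], [0.001, 0, 0]], "twist": [[0, 0, 0], [0, 0, 0], [0, 0, 0], [0, 0, 0]], "gripper": [0, 0, 0, 0]}}

```text
time: 15.75
ee_pos: [0.4524, 0.0739, 0.124]
tcp_rot: [163.2, 10.2, 81.7]
wrist_force: [-4.9, -7.4, 5.6]
opening: -0.0002
grasp_force: 4.5
```

```bash
python3 - <<'E'
from h import *
import pickle
o=bot.get_obs();print(RP.T@(o['ee_pos']-T)*1000,RP.T@o['wrist_force'])
pickle.dump(cam('wrist'),open('w6.pkl','wb'))
save('wrist','pics/w6.png');im=cv2.imread('pics/w6.png')
cv2.imwrite('pics/w6b.png',cv2.resize(im[0:250,190:450],None,fx=2.4,fy=2.4,interpolation=cv2.INTER_CUBIC))
E
```

```text
[-17.74549831 -93.32235959  52.8486999 ] [-2.48366547 -8.8346228   5.02820463]
```

View pics/w6b.png

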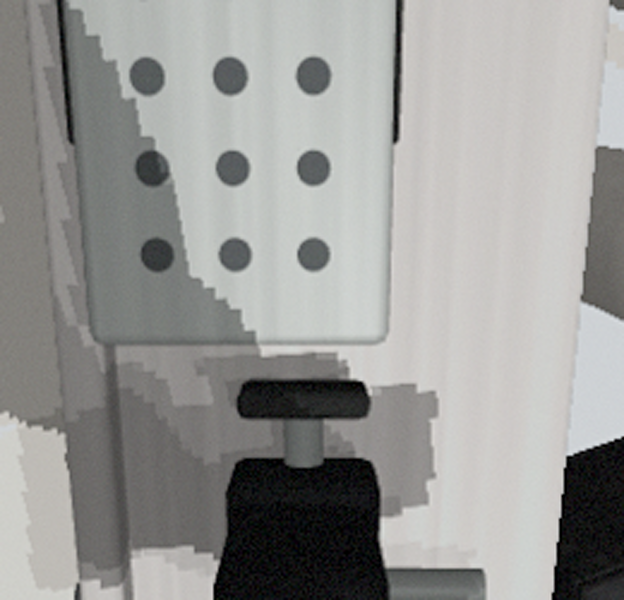

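The pad's front edge is at crop (305,380), still short of the cassette's near lid edge at (240,344). Working out the gap.

```bash
python3 - <<'E'
from h import *
import pickle
W=pickle.load(open('w6.pkl','rb'))
def onp(u,z):
    o,d=ray(W,190+u[0]/2.4,u[1]/2.4);o=RP.T@(o-T);d=RP.T@d;return ((o+d*(z-o[2])/d[2])*1000).round(1)
for z,u in((.022,(240,344)),(.02,(305,380)),(.02,(305,388)),(.02,(240,380)),(.02,(368,380))):print(z,u,onp(u,z))
E
```

```text
0.022 (240, 344) [-30.3 -41.2  22. ]
0.02 (305, 380) [-17.9 -48.5  20. ]
0.02 (305, 388) [-17.9 -50.1  20. ]
0.02 (240, 380) [-30.6 -48.5  20. ]
0.02 (368, 380) [ -5.6 -48.5  20. ]
```

{"method": "send_rows", "body": {"linear": [[0.002, 0, 0], [0.002, 0, 0], [0.001, 0, 0], [0.001, 0, 0]], "twist": [[0, 0, 0], [0, 0, 0], [0, 0, 0], [0, 0, 0]], "gripper": [0, 0, 0, 0]}}

```text
time: 16.3
ee_pos: [0.4533, 0.0797, 0.123]
tcp_rot: [163.2, 10.2, 81.7]
wrist_force: [-5.6, -8.3, 6.9]
opening: -0.0002
grasp_force: 4.5
```

{"method": "send_rows", "body": {"linear": [[0.0005, 0, 0], [0.0005, 0, 0], [0.0005, 0, 0], [0.0005, 0, 0]], "twist": [[0, 0, 0], [0, 0, 0], [0, 0, 0], [0, 0, 0]], "gripper": [0, 0, 0, 0]}}

```text
time: 16.8
ee_pos: [0.4536, 0.0817, 0.1226]
tcp_rot: [163.2, 10.2, 81.7]
wrist_force: [-5.5, -7.1, 6.6]
opening: 0.0001
grasp_force: 4.5
```

{"method": "send_rows", "body": {"linear": [[0.0005, 0, 0], [0.0005, 0, 0], [0.0005, 0, 0], [0.0005, 0, 0]], "twist": [[0, 0, 0], [0, 0, 0], [0, 0, 0], [0, 0, 0]], "gripper": [0, 0, 0, 0]}}

```text
time: 17.3
ee_pos: [0.4538, 0.0835, 0.1223]
tcp_rot: [163.2, 10.2, 81.7]
wrist_force: [-5.2, -9.1, 7.5]
opening: 0.0003
grasp_force: 5.2
```

```bash
python3 - <<'E'
from h import *
for f,p in (((0,0,0),(0,0,0)),):pass
o=bot.get_obs();print(RP.T@(o['ee_pos']-T)*1000,RP.T@o['wrist_force'])
E
```

```text
[-17.71571494 -83.4906397   52.86726878] [ -2.08757829 -10.89026477   6.55154488]
```

{"method": "send_rows", "body": {"linear": [[0.0005, 0, 0], [0.0005, 0, 0], [0.0005, 0, 0]], "twist": [[0, 0, 0], [0, 0, 0], [0, 0, 0]], "gripper": [0, 0, 0]}}

```text
time: 17.68
ee_pos: [0.454, 0.0847, 0.1221]
tcp_rot: [163.2, 10.2, 81.7]
wrist_force: [-5.0, -9.3, 8.3]
opening: -0.0003
grasp_force: 5.9
```

```bash
cat > m.py <<'E'
from h import *
import sys
o=bot.get_obs();P=RP.T@(o['ee_pos']-T)*1000;print(P,RP.T@o['wrist_force'])
w=cam('wrist');im=save('wrist',sys.argv[1])
g=im.astype(int).sum(2)
# dark pad front edge: columns near x=-18 +-9 ; profile scanned from cassette to pad along plate y
for x in(-26,-18,-10):
    ys=np.arange(-60,-25,.25);q=proj(w,np.array([pp(x,y,21) for y in ys]));v=[g[int(round(b)),int(round(a))] for a,b in q]
    k=np.where(np.array(v)<150)[0];print(x,'dark pad up to y',ys[k.max()] if len(k) else None)
for x in(-50,-42):
    ys=np.arange(-60,-25,.5);q=proj(w,np.array([pp(x,y,22) for y in ys]));print([int(g[int(round(b)),int(round(a))]) for a,b in q][::2])
E
python3 m.py pics/w7.png
```

```text
[-17.69972473 -82.2355568   52.9129378 ] [ -1.63870237 -11.18705245   7.28458029]
-26 dark pad up to y -41.75
-18 dark pad up to y -41.75
-10 dark pad up to y -41.75
[305, 317, 311, 317, 314, 308, 320, 322, 305, 310, 312, 321, 320, 314, 316, 306, 327, 325, 320, 307, 333, 376, 367, 375, 377, 366, 374, 366, 372, 376, 360, 374, 377, 372, 364]
[315, 309, 312, 305, 306, 305, 302, 310, 312, 313, 343, 361, 357, 357, 353, 356, 347, 360, 355, 294, 343, 362, 354, 363, 362, 359, 362, 349, 357, 365, 361, 363, 359, 367, 368]
```

```bash
cat > pe.py <<'E'
from h import *
import pickle
def edge(w,f):
    g=cv2.imread(f).astype(np.float32).sum(2); ys=np.arange(-65,-25,.1); out=[]
    for x in np.arange(-27,-8,2.):
        q=proj(w,np.array([pp(x,y,20) for y in ys])).astype(np.float32)
        v=cv2.remap(g,q[:,:1],q[:,1:],cv2.INTER_LINEAR)[:,0]; out.append(ys[np.where(v<170)[0].max()])
    return np.median(out)
E
python3 - <<'E'
from pe import *
W6=pickle.load(open('w6.pkl','rb'));e6=edge(W6,'pics/w6.png');W=cam('wrist');e7=edge(W,'pics/w7.png')
print(e6,e6+93.32,e7,e7+82.24)
E
```

```text
-48.30000000000095 45.019999999999044 -42.00000000000131 40.23999999999869
```

```bash
cat > pr.py <<'E'
from h import *
import sys
W=cam('wrist');o=bot.get_obs();P=RP.T@(np.array(o['ee_pos'])-T)*1000
def prof(f,x,y0):
    g=cv2.imread(f).astype(np.float32).sum(2)
    # camera is fixed to the clamp: sample in TCP-relative plate coords using the present camera pose
    ys=np.arange(28,54,.1);q=proj(W,np.array([pp(x,P[1]+y,20) for y in ys])).astype(np.float32)
    v=cv2.remap(g,q[:,:1],q[:,1:],cv2.INTER_LINEAR)[:,0]; d=np.diff(cv2.GaussianBlur(v[:,None],(1,11),0)[:,0])
    return ys[d.argmin()],ys[d.argmax()]
for f in sys.argv[1:]:
    a=np.array([prof(f,x,0) for x in (-28,-27,-26,-25,-24,-12,-11,-10,-9,-8)])
    print(f,'rear',np.median(a[:,0]).round(2),'front',np.median(a[:,1]).round(2),a[:,0].round(1))
print(P,proj(W,[pp(-18,P[1]+40,20),pp(-18,P[1]+41,20)]))
E
python3 pr.py pics/w5.png pics/w6.png pics/w7.png
```

```text
pics/w5.png rear 37.2 front 29.1 [37.3 37.1 37.2 37.2 37.1 37.2 37.  37.2 37.2 37.1]
pics/w6.png rear 37.15 front 29.1 [37.2 37.1 37.3 37.1 37.3 37.1 37.1 37.2 37.  37.2]
pics/w7.png rear 34.8 front 34.75 [34.8 34.8 34.7 34.9 34.8 34.8 34.8 34.8 34.7 34.8]
[-17.68853098 -82.20871528  52.90202895] [[316.83330247 168.3639801 ]
 [316.82756285 166.28606383]]
```

The pad's rear edge has moved back 2.4 mm relative to the clamp, which agrees with about +2.3 N. It needs about 2 mm more.

{"method": "send_rows", "body": {"linear": [[0.0005, 0, 0], [0.0005, 0, 0], [0.0005, 0, 0], [0.0005, 0, 0], [0, 0, 0]], "twist": [[0, 0, 0], [0, 0, 0], [0, 0, 0], [0, 0, 0], [0, 0, 0]], "gripper": [0, 0, 0, 0, 0]}}

```text
time: 18.35
ee_pos: [0.4542, 0.0864, 0.1219]
tcp_rot: [163.2, 10.2, 81.7]
wrist_force: [-5.9, -11.4, 8.8]
opening: 0.0001
grasp_force: 6.7
```

```bash
python3 -c "
from h import *
save('wrist','pics/w8.png');o=bot.get_obs();print(RP.T@o['wrist_force'])"; python3 pr.py pics/w6.png pics/w7.png pics/w8.png
```

```text
[ -1.96937234 -12.6371174    7.8255034 ]
pics/w6.png rear 37.15 front 29.1 [37.2 37.1 37.2 37.1 37.3 37.1 37.1 37.2 37.  37.3]
pics/w7.png rear 34.8 front 34.75 [34.8 34.8 34.7 34.8 34.8 34.8 34.8 34.7 34.6 34.8]
pics/w8.png rear 33.0 front 38.4 [33.  33.  33.  33.  33.  33.  33.  33.  33.  32.9]
[-17.71053139 -80.49149674  52.8992525 ] [[316.87661775 168.33505098]
 [316.87084124 166.25693795]]
```

Compression is 4.15 mm, about half. Backing off.

{"method": "send_rows", "body": {"linear": [[-0.002, 0, 0], [-0.004, 0, 0], [-0.01, 0, 0], [-0.01, 0, 0], [0, 0, -0.02], [0, 0, -0.03], [0, 0, -0.03], [0, 0, 0]], "twist": [[0, 0, 0], [0, 0, 0], [0, 0, 0], [0, 0, 0], [0, 0, 0], [0, 0, 0], [0, 0, 0], [0, 0, 0]], "gripper": [0, 0, 0, 0, 0, 0, 0, 0]}}

```text
time: 19.4
ee_pos: [0.4305, 0.0793, 0.2034]
tcp_rot: [163.0, 9.9, 81.8]
wrist_force: [0.5, 0.1, -1.1]
opening: 0.0001
grasp_force: 0.0
```

```bash
python3 - <<'E'
from h import *
o=bot.get_obs();P=RP.T@(np.array(o['ee_pos'])-T)*1000;print(P,o['wrist_force'])
W=cam('wrist');save('wrist','pics/w9.png');g=cv2.imread('pics/w9.png').astype(np.float32).sum(2)
def sc(x,z,a,b):
    ys=np.arange(a,b,.1);q=proj(W,np.array([pp(x,y,z) for y in ys])).astype(np.float32)
    v=cv2.GaussianBlur(cv2.remap(g,q[:,:1],q[:,1:],cv2.INTER_LINEAR),(1,11),0)[:,0];d=np.diff(v);return ys[d.argmin()].round(1),ys[d.argmax()].round(1)
for x in(-27,-25,-11,-9):print('pad rear/front',x,sc(x,20,-54,-36))
for x in(-50,-30,0-5):print('end gap',x,sc(x,22,70,90))
for x in (-30,-18,-6):print('tab',x,sc(x,60,-90,-48))
E
```

```text
[ -16.58471498 -104.87235651  134.57716303] [ 0.4968772   0.08042597 -1.11693685]
pad rear/front -27 (np.float64(-47.1), np.float64(-41.0))
pad rear/front -25 (np.float64(-47.0), np.float64(-40.9))
pad rear/front -11 (np.float64(-47.0), np.float64(-41.0))
pad rear/front -9 (np.float64(-47.0), np.float64(-41.0))
end gap -50 (np.float64(70.0), np.float64(70.0))
end gap -30 (np.float64(70.0), np.float64(70.0))
end gap -5 (np.float64(70.0), np.float64(70.0))
tab -30 (np.float64(-70.7), np.float64(-49.8))
tab -18 (np.float64(-70.9), np.float64(-49.7))
tab -6 (np.float64(-68.1), np.float64(-52.0))
```

```bash
python3 -c "
from h import *
print(ticket.job_done())"
```

```text
the job is handed in; nothing more can be done
None
```

I handed the job in at about 19.5 s: the cassette lies flush along the low ledge, and the clamp holds it against the end ledge with the pad pressed in about 4.2 of its 9 mm. The last picture did not show the end ledge, so "fully home" there rests on an earlier view and on the pad force building as I pushed. I touched none of the other objects.

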